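Lay the sachet carton back in its holder

ROBOT

A 6-joint arm with a two-finger parallel gripper is mounted at the origin on the work surface. World frame = base frame: x ahead of the robot, y to its left, z up, the work surface at z = 0. Lengths are in mm, angles in rad, forces in N, time in s.
With the tool pointing down it reaches from about 325 to 900 mm from the base axis. Payload 6.1 kg.
Tool frame: the origin (TCP) lies midway between the tips of the shut fingers; the grasp point (between the pads) lies 19 mm behind it; z points along the fingers, y is the line along which they close (so a half turn about z gives the same grasp; the last joint's range is limited). The gripper opens to 87 mm and grips with 3 to 60 N. Pads are 19 mm wide; open, the fingers measure 117 mm over their backs; the gripper's body (75 mm by 190 mm) begins 51 mm behind the grasp point.
Start: joints at [-1.337, 0.22, 1.526, -0, 1.395, -0.126], TCP at [220.047, -584.974, 222.538] pointing down, gripper open.
Joint ranges: [-2.98, 2.98], [-0.91, 2.08], [0.09, 2.57], [-1.24, 4.39], [0.2, 2.65], [-2.68, 2.68]. Speed limits (rad/s): [2.57, 2.57, 3.01, 3.14, 3.14, 3.14].

INTERFACE

Orientations are given as a unit quaternion [w, x, y, z].
In Python, from bench import state, get_image, camera_info, job_done gives the robot as it stands.
- The arm moves only by the tool step_arm, never from a script. Its argument "plan" is a list of rows, each a list of 7 numbers: the opening, from -1 (shut) to 1 (fully open), then the shift along the tool's x, y, z in mm, then the turn, a rotation vector about the tool's x, y, z in degrees. A call has 1 to 12 rows; each row shifts and turns the commanded pose from where the row before left it, along the tool's axes as they then stand; what a row does not reach is not made up. A row lasts 1/12 s, in which the tool goes at most 41.7 mm and 7.16 degrees, less where a joint would pass 70% of its speed; a pose out of reach is approached as far as the arm can. A call is refused whole if a number of a shift passes 41.7 or a number of a turn 7.16, either way. A call with a gripper value outside its range is refused whole. The fingers move at their own pace and stop on an object; the grip force is fixed at half the most. Time passes only in rows, so rows that do not move let the fingers close. It gives the time, the measured TCP pose, the force, the opening and the grip force at its end, in the units of the state.
- state(): the state, without advancing time (a new reading comes with each control period).
- get_image(name): name is "scene" or "top" or "wrist"; returns (picture, depth): 480x640x3 uint8, red, green, blue; 480x640 float32, mm along the optical axis (not along the pixel's ray), 0 where there is no reading.
- camera_info(name): a dict with "K" (3x3 intrinsics, pixels), "rvec" (rotation vector, rad) and "tvec" (3), from world to camera coordinates, as OpenCV has them. Camera axes: x right, y down, z forward; pixel columns grow to the right and rows downward; lengths in mm; the calibration is good to about 2 mm. A picture is of the moment at which its call begins: read the wrist's pose just before it. camera_info takes no time and is no camera call; for the wrist camera it gives the pose at the moment of the call.
- job_done(): hands the job in; it is judged then, once.
The state is a dict: "clock": time; "joint_pos": joint angles; "dq": joint speeds; "joint_torque": joint torques, N m; "tcp_pos": TCP position; "tcp_rot": TCP orientation; "wrist_force": force on the tool from outside, world axes, zero at the start; "ft_torque": the same for the moment, N m; "width": finger opening in mm; "grasp_force": force on a finger pad.
Only numpy, scipy, OpenCV 4.12 (cv2) and the standard library are available. Lean on these libraries where they do the work, as an engineer would, in place of code of your own. Each camera call takes 0.05 s, during which the arm holds its last target. There are 200 camera calls.

TASK

At the coffee counter, a carton of sugar sachets stands on end in the long steel holder. Push it over with the fingertips so that it lies on its back along the holder, round opening up, and push it along until its top end is flush against the holder's end wall. Do not grip or lift the carton, and leave the second carton and everything else on the counter where it stands.

Things in the scene. Friction and masses are not known exactly. Their poses are not given: they have to be found in the camera images.
- holder: fixed steel carton holder: floor 270 mm long (its x), 5 mm thick, between two low side rails (99 mm apart inside, tops 19 mm above the counter). Its +x end is shut by an end wall 55 mm tall; its -x end is open, no wall. Origin on the counter under the middle of the floor; x runs along the holder to the end wall, z up
- holder_stop (a point): middle of the inner face of the holder's end wall, 135 mm from the holder's origin along its x, 35 mm above the counter; axes as the holder's
- carton_mid (a point): centre of the carton standing on end in the holder near its open end: a closed cardboard box, 55 mm thick (x), 85 wide (y), 160 tall (z), about 0.25 kg, ordinary friction. At the start its z is up and its x within 3 degrees of the holder's x; its front (-x face, pale panel with a round dark spot, the opening) looks to the open end, its back to the end wall
- carton_top (a point): centre of the carton's top end, 80 mm from its centre along its z; axes as the carton's. When the carton has been tipped towards the end wall its z points along the holder's x, and this point is about 25 to 50 mm short of the end wall
- carton_heel (a point): middle of the carton's lower back edge (where back and bottom meet), the edge it tips over; 5 mm above the counter when it stands on the holder floor and also when it lies on its back there, its front face then 60 mm above the counter
- spare_mid (a point): a second, identical sachet carton (55 x 85 x 160 mm) standing upright on the counter beyond the holder's end wall; a bystander; point at its centre, 80 mm up
- jug_mid (a point): steel milk jug, 72 mm across, 90 mm tall, with a handle; bystander; point at its centre, 45 mm up
- jar_mid (a point): amber glass jar with a brass-coloured cap, 56 mm across, 75 mm tall; bystander; point at its centre, 38 mm up
- cup_mid (a point): white coffee cup without handle, 68 mm across, 60 mm tall; bystander; point at its centre, 30 mm up
- tamper_mid (a point): dark steel coffee tamper standing on its 58 mm base, 86 mm tall; bystander; point at its centre, 43 mm up
- tumbler_mid (a point): glass tumbler, 72 mm across, 100 mm tall; bystander; point at its centre, 50 mm up
- shaker_mid (a point): small glass shaker with a steel cap, 44 mm across, 85 mm tall; bystander; point at its centre, 43 mm up
Mind the look-alikes: they are no part of the job. Leave any red look-alike of the part that bears carton_mid alone.

How it is judged (in metres and radians):
At the end, for the whole second after the job is handed in: the carton lies on its back on the holder floor between the rails, its front face up (within 8 degrees), in line with the holder (within 8 degrees), its top end within 7 mm of the end wall (angle between carton_mid's own x axis and vertical above 3 rad and x of carton_top in the frame of holder between 0.128 and 0.139 m and y of carton_mid in the frame of holder between -0.015 and 0.015 m and z of carton_mid in the frame of holder below 0.04 m and angle between the z axis of carton_mid and the x axis of holder, either way round below 0.14 rad); the robot touches nothing.
It fails at once if the carton is lifted or carried: its lower back edge rises more than 25 mm off the holder floor (height (world z) of carton_heel above 0.03 m).
It fails at once if a bystander is moved more than 25 mm or knocked over (distance of any of spare_mid, jug_mid, jar_mid, cup_mid, tamper_mid, tumbler_mid, shaker_mid from where it was at the start of the episode above 0.025 m).
It also fails if it takes over 48 s, if anything falls off the work surface, if the arm or the gripper's body presses on something with over 40 N, if the wrist force passes 120 N, or if a joint passes its speed limit or range.

## Working session

There is one attempt and no reset: what is moved stays moved. The work goes in short steps, Python scripts to look and compute and a tool call to move; the robot and the scene stay as the last step left them, time stands still between calls to the robot, and variables do not carry over. Pictures are saved under pics/ and viewed, at most 10 in all, crops included, and the job is handed in when it is done.

Besides the shell and the picture viewer there is one more tool, called after ">>>" as name(argument=value, ...), one argument or row to a line, values as JSON. step_arm: Moves the arm, as the interface text tells. Its arguments: {"type":"object","properties":{"plan":{"type":"array","items":{"type":"array","items":{"type":"number"}}}},"required":["plan"]}

```bash
mkdir -p pics; python3 - <<'E'
from bench import *
import cv2,numpy as np
print(state())
for n in ("scene","top"):
    im,d=get_image(n); cv2.imwrite(f"pics/{n}0.png",im[:,:,::-1]); np.save(f"pics/{n}0.npy",d)
    c=camera_info(n); print(n,c, (d==0).mean())
E
```

```text
{'clock': 0.0, 'joint_pos': array([-1.33711570e+00,  2.21242894e-01,  1.52760865e+00,  1.09493162e-05,
        1.39469247e+00, -1.26080284e-01]), 'dq': array([-1.22558240e-03,  7.68882826e-04,  4.37979814e-04, -5.48474750e-05,
       -1.31415007e-03,  6.04705557e-05]), 'joint_torque': array([ 5.21673555e-04, -4.94617438e+01, -3.87373781e+01,  6.96818554e-02,
        5.70559327e-02, -1.50102655e-04]), 'tcp_pos': array([ 219.89856674, -584.37714581,  221.42816973]), 'tcp_rot': array([-9.74558125e-04,  9.83864792e-01,  1.78910927e-01, -4.70851861e-05]), 'wrist_force': array([-0.11825231,  0.33758609, -0.89659129]), 'ft_torque': array([-0.04083082,  0.0005438 , -0.01085646]), 'grasp_force': 0.0, 'width': 86.8958025325533}
scene {'K': array([[562.02571526,   0.        , 309.00868228],
       [  0.        , 562.02571526, 232.61596715],
       [  0.        ,   0.        ,   1.        ]]), 'rvec': array([ 2.15356355,  1.58314902, -0.41764169]), 'tvec': array([-208.4815862 , -406.5604653 , 1286.30909513])} 0.004166666666666667
top {'K': array([[617.1109103 ,   0.        , 315.17812953],
       [  0.        , 617.1109103 , 255.5058372 ],
       [  0.        ,   0.        ,   1.        ]]), 'rvec': array([ 2.15825345, -2.13234466,  0.17633437]), 'tvec': array([ 33.75661287, 588.87905226, 992.45697041])} 0.003987630208333333
```

View pics/scene0.png

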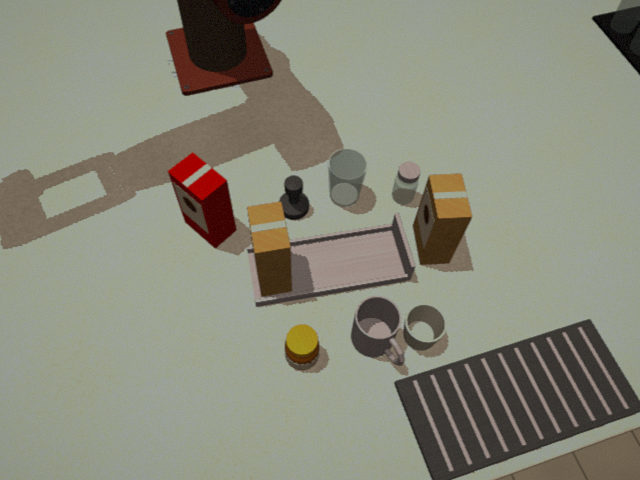

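View pics/top0.png

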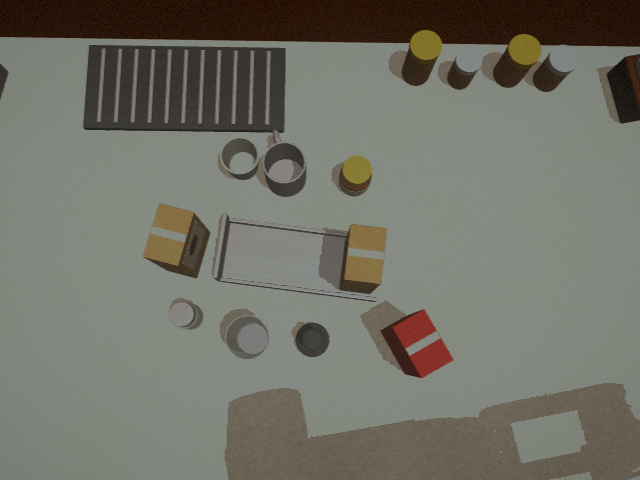

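Top view: the candidates are the orange carton in the holder at (365,258), the orange spare beyond the end wall at (172,240), and the red look-alike at (420,345). By the description the target is the one standing in the holder near its open end, at (365,258) in top and (270,250) in scene. The end wall is at (220,248) in top.

```bash
cat > h.py <<'E'
import numpy as np,cv2
from bench import *
def cloud(d,c):
    R=cv2.Rodrigues(np.array(c["rvec"]))[0];K=c["K"]
    v,u=np.mgrid[:d.shape[0],:d.shape[1]]
    p=np.stack([(u-K[0,2])/K[0,0]*d,(v-K[1,2])/K[1,1]*d,d],-1)
    P=(p-c["tvec"])@R; P[d==0]=np.nan; return P
E
python3 - <<'E'
from h import *
im=cv2.imread("pics/top0.png");P=cloud(np.load("pics/top0.npy"),camera_info("top"))
cv2.imwrite("pics/crop.png",cv2.resize(im[190:390,130:470],None,fx=2.3,fy=2.3))
Z=P[...,2]
print("counter z",np.nanmedian(Z[200:220,400:600]))
def rect(m,n):
    q=P[m][:,:2].astype(np.float32); r=cv2.minAreaRect(q)
    print(n,len(q),"z",np.round(np.nanpercentile(P[m][:,2],[5,50,95]),1),"c",np.round(r[0],1),"size",np.round(r[1],1),"ang",round(r[2],2)); print(np.round(cv2.boxPoints(r),1).tolist())
def box(u0,u1,v0,v1):
    m=np.zeros(Z.shape,bool);m[v0:v1,u0:u1]=1;return m
rect(box(330,400,215,305)&(Z>157)&(Z<172),"carton top")
rect(box(135,215,195,285)&(Z>150)&(Z<167),"spare top")
rect(box(375,460,300,385)&(Z>140),"red top")
rect(box(205,235,205,290)&(Z>50)&(Z<60),"end wall top")
rect(box(205,342,205,310)&(Z>15)&(Z<23),"rails top")
rect(box(232,335,230,285)&(Z>2)&(Z<9),"floor")
for n,b in dict(jug=(262,310,140,200),cup=(218,261,135,182),jar=(338,375,152,197),tamper=(293,332,320,358),tumbler=(224,272,312,360),shaker=(165,203,298,330)).items():
    rect(box(*b)&(Z>25),n)
E
```

```text
counter z 0.18850393604207477
carton top 2105 z [162.4 165.1 167.8] c [574.1 -33.1] size [55.4 85.9] ang 83.62
[[528.4000244140625, -55.79999923706055], [613.7000122070312, -65.4000015258789], [619.9000244140625, -10.300000190734863], [534.5, -0.800000011920929]]
spare top 2128 z [156.8 160.2 162.8] c [600.4 261.8] size [56.  85.6] ang 76.01
[[552.0999755859375, 245.0], [635.2000122070312, 224.3000030517578], [648.7000122070312, 278.70001220703125], [565.7000122070312, 299.3999938964844]]
red top 2287 z [156.2 160.  162.8] c [ 443. -117.] size [85.3 55.8] ang 29.42
[[392.20001220703125, -113.69999694824219], [419.6000061035156, -162.3000030517578], [493.8999938964844, -120.4000015258789], [466.5, -71.80000305175781]]
end wall top 341 z [51.2 54.5 57.8] c [604.4 212.7] size [ 33.7 111. ] ang 83.55
[[547.2999877929688, 202.1999969482422], [657.7000122070312, 189.6999969482422], [661.5, 223.1999969482422], [551.0999755859375, 235.6999969482422]]
rails top 923 z [15.9 18.9 22.1] c [592.3 110.9] size [244.9 111.5] ang 83.32
[[522.7000122070312, -4.199999809265137], [633.4000244140625, -17
[... 976 characters left out ...]
6.2999877929688, 6.599999904632568]]
tamper 364 z [79.  83.3 86.6] c [450.9  44.8] size [39.7 32.7] ang 21.5
[[426.3999938964844, 52.79999923706055], [438.3999938964844, 22.299999237060547], [475.3999938964844, 36.900001525878906], [463.3999938964844, 67.30000305175781]]
tumbler 802 z [ 31.8  81.7 101.6] c [450.3 145.5] size [68.2 70.5] ang 0.68
[[415.79998779296875, 180.3000030517578], [416.6000061035156, 109.9000015258789], [484.79998779296875, 110.69999694824219], [484.0, 181.10000610351562]]
shaker 697 z [39.8 84.1 87.8] c [485.7 251.4] size [41.1 41.5] ang 35.7
[[456.8999938964844, 256.20001220703125], [481.1000061035156, 222.5], [514.5, 246.5], [490.29998779296875, 280.20001220703125]]
```

View pics/crop.png

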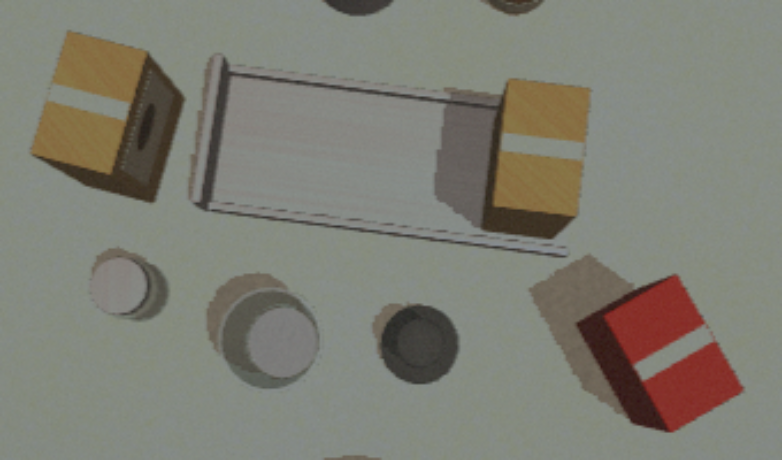

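The crop confirms the choice: the orange carton stands between the rails at the open end, with its pale, spotted front hidden and facing right. The red box near (420,345) is the look-alike and the spare is outside the wall. Next I measure the wall's inner face and fix the approach, turning the tool meanwhile.

```bash
cat >> h.py <<'E'
def hold(A,B,th):
    u=np.array([np.cos(th),np.sin(th)]);v=np.array([-u[1],u[0]])
    return u,v
E
python3 - <<'E'
from h import *
from scipy.spatial.transform import Rotation as Ro
P=cloud(np.load("pics/top0.npy"),camera_info("top")); S=cloud(np.load("pics/scene0.npy"),camera_info("scene"))
th=np.radians(83.3);u=np.array([np.cos(th),np.sin(th)]);v=np.array([-u[1],u[0]])
def h(Q): return np.stack([Q[:,:2]@u,Q[:,:2]@v,Q[:,2]],1)
a=h(P[200:300,205:240].reshape(-1,3)); s=h(S[200:300,240:425].reshape(-1,3))
ov=np.array([606.5,232.6])@v; print("centreline v",ov)
for n,q in (("top",a),("scene",s)):
    q=q[abs(q[:,1]-ov)<40]
    w=q[(q[:,2]>20)&(q[:,2]<48)&(q[:,0]>200)&(q[:,0]<330)]; print(n,"wall face u",np.percentile(w[:,0],[10,50,90]),len(w))
    t=q[(q[:,2]>52)&(q[:,2]<58)&(q[:,0]>200)&(q[:,0]<330)]; print(n,"wall top u",np.percentile(t[:,0],[5,50,95]),len(t))
# rail lateral edges
b=h(P[205:310,240:335].reshape(-1,3)); r=b[(b[:,2]>15)&(b[:,2]<23)]
print("rails v",np.percentile(r[:,1],[1,99]), "per end",[ (np.median(r[(r[:,1]>ov)&(abs(r[:,0]-x)<15),1]),np.median(r[(r[:,1]<ov)&(abs(r[:,0]-x)<15),1])) for x in (110,160,210,250)])
c=np.array([574.1,-33.1]);print("carton u,v",c@u,c@v)
st=state();R=Ro.from_quat(np.roll(st["tcp_rot"],-1)).as_matrix();print("tool x yaw",np.degrees(np.arctan2(R[1,0],R[0,0])),R.round(3),"tcp u v",st["tcp_pos"][:2]@u,st["tcp_pos"][:2]@v)
E
```

```text
centreline v -575.2203854957868
top wall face u [265.10844587 265.5473064  299.42892098] 157
top wall top u [265.51502546 269.1033538  273.0346808 ] 218
scene wall face u [267.53509094 268.54087824 306.59554804] 334
scene wall top u [267.8619595  271.65033366 305.21218597] 207
rails v [-630.84463156 -519.83030873] per end [(np.float64(-522.8389736800243), np.float64(-627.1053152257873)), (np.float64(-522.6599365609683), np.float64(-627.0589196013096)), (np.float64(-522.5979566104745), np.float64(-627.7949985680281)), (np.float64(nan), np.float64(-627.668020992109))]
carton u,v 34.10672166900334 -574.0410712980328
tool x yaw 20.613053433065115 [[ 0.936  0.352 -0.   ]
 [ 0.352 -0.936  0.002]
 [ 0.    -0.002 -1.   ]] tcp u v -554.7807850415168 -286.58884763708227
  return _methods._mean(a, axis=axis, dtype=dtype,
  ret = ret.dtype.type(ret / rcount)
```

>>> step_arm(
  plan=[
    [-0.1, 0, 0, 0, 0, 0, -7],
    [-0.1, 0, 0, 0, 0, 0, -7],
    [-0.1, 0, 0, 0, 0, 0, -7],
    [-0.1, 0, 0, 0, 0, 0, -7],
    [-0.1, 0, 0, 0, 0, 0, -7],
    [-0.1, 0, 0, 0, 0, 0, -7],
    [-0.1, 0, 0, 0, 0, 0, -7],
    [-0.1, 0, 0, 0, 0, 0, -7],
    [-0.1, 0, 0, 0, 0, 0, -6.7],
  ],
)

```text
clock: 0.85
tcp_pos: [220.0, -584.6, 221.9]
tcp_rot: [-0.001, 0.745, 0.667, 0.0]
wrist_force: [-1.0, 0.4, 0.7]
width: 41.4
grasp_force: 0.0
```

>>> step_arm(
  plan=[
    [-0.1, 35, 19, 0, 0, 0, 0],
    [-0.1, 35, 19, 0, 0, 0, 0],
    [-0.1, 35, 19, 0, 0, 0, 0],
    [-0.1, 35, 19, 0, 0, 0, 0],
    [-0.1, 35, 19, 0, 0, 0, 0],
    [-0.1, 35, 19, 0, 0, 0, 0],
    [-0.1, 35, 19, 0, 0, 0, 0],
    [-0.1, 35, 19, 0, 0, 0, 0],
    [-0.1, 35, 19, 0, 0, 0, 0],
    [-0.1, 35, 19, 0, 0, 0, 0],
    [-0.1, 35, 19, 0, 0, 0, 0],
    [-0.1, 35, 19, 0, 0, 0, 0],
  ],
)

```text
clock: 1.85
tcp_pos: [496.0, -192.4, 222.3]
tcp_rot: [-0.0, 0.747, 0.665, -0.0]
wrist_force: [0.8, -0.1, 0.1]
width: 39.1
grasp_force: 0.0
```

>>> step_arm(
  plan=[
    [-0.1, 33, 21, 0, 0, 0, 0],
    [-0.1, 33, 21, 0, 0, 0, 0],
    [-0.1, 33, 21, 0, 0, 0, 0],
    [-0.1, 0, 0, 0, 0, 0, 0],
    [-0.1, 0, 0, 0, 0, 0, 0],
  ],
)

```text
clock: 2.27
tcp_pos: [569.9, -101.3, 221.7]
tcp_rot: [-0.001, 0.746, 0.666, -0.0]
wrist_force: [0.5, 0.1, 0.7]
width: 39.2
grasp_force: 0.0
```

```bash
cat > where.py <<'E'
from h import *
from scipy.spatial.transform import Rotation as Ro
th=np.radians(83.3);u=np.array([np.cos(th),np.sin(th)]);v=np.array([-u[1],u[0]])
st=state();R=Ro.from_quat(np.roll(st["tcp_rot"],-1)).as_matrix()
print("clock",st["clock"],"tool x yaw",np.degrees(np.arctan2(R[1,0],R[0,0])),"tcp u v z",st["tcp_pos"][:2]@u,st["tcp_pos"][:2]@v,st["tcp_pos"][2],"F",st["wrist_force"],"q",st["joint_pos"])
E
python3 where.py
```

```text
clock 2.2667 tool x yaw 83.54305569054478 tcp u v z -34.143427683742615 -577.8700117430525 221.73323349190963 F [0.52699377 0.12166403 0.71097557] q [-3.12112504e-01  1.12684782e-01  1.64962643e+00 -7.08443834e-05
  1.38066799e+00 -1.99404271e-01]
```

>>> step_arm(
  plan=[
    [-0.1, 0, -3, 25, 0, 0, 0],
    [-0.1, 0, 0, 26, 0, 0, 0],
    [-0.1, 0, 0, 26, 0, 0, 0],
    [-0.1, 0, 0, 0, 0, 0, 0],
    [-0.1, 10, 0, 0, 0, 0, 0],
    [-0.1, 10, 0, 0, 0, 0, 0],
    [-0.1, 0, 0, 0, 0, 0, 0],
  ],
)

```text
clock: 2.85
tcp_pos: [570.2, -82.0, 147.8]
tcp_rot: [0.001, 0.747, 0.665, 0.001]
wrist_force: [-0.0, 0.6, 0.1]
width: 38.9
grasp_force: 0.0
```

>>> step_arm(
  plan=[
    [-0.1, 5, 0, 0, 0, 0, 0],
    [-0.1, 5, 0, 0, 0, 0, 0],
    [-0.1, 5, 0, 0, 0, 0, 0],
    [-0.1, 5, 0, 0, 0, 0, 0],
    [-0.1, 5, 0, 0, 0, 0, 0],
    [-0.1, 5, 0, 0, 0, 0, 0],
    [-0.1, 0, 0, 0, 0, 0, 0],
  ],
)

```text
clock: 3.43
tcp_pos: [572.4, -52.3, 145.5]
tcp_rot: [-0.0, 0.747, 0.665, 0.0]
wrist_force: [-0.4, 0.3, 0.3]
width: 39.1
grasp_force: 0.0
```

```bash
python3 where.py; python3 - <<'E'
from h import *
im,d=get_image("scene"); cv2.imwrite("pics/s1.png",cv2.resize(im[120:380,140:500,::-1],None,fx=2,fy=2))
E
```

```text
clock 3.4333 tool x yaw 83.36049479901628 tcp u v z 14.855209326549861 -574.543191091267 145.4644806794092 F [-0.36406281  0.25452323  0.29575674] q [-2.28527982e-01  1.68444438e-01  1.73574078e+00  4.43566896e-04
  1.23765309e+00 -1.12791904e-01]
```

View pics/s1.png

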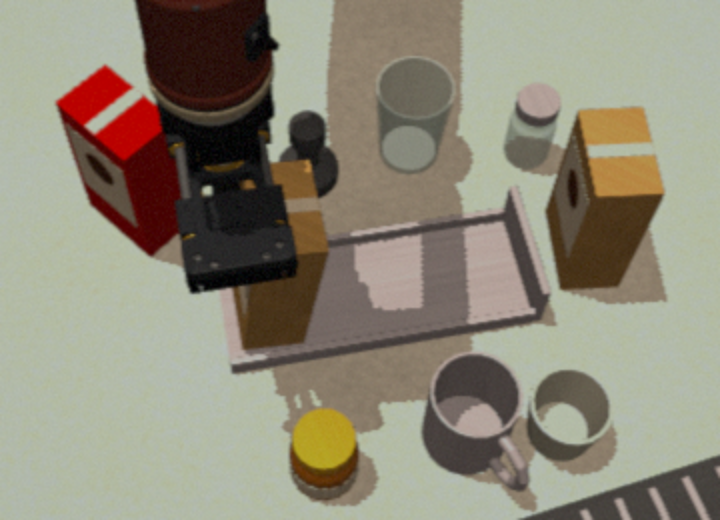

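The picture shows the carton (at about (290,255) in the crop) leaning forward with its bottom edge still in place near (250,345), so it is tipping rather than sliding. I keep pushing.

>>> step_arm(
  plan=[
    [-0.1, 4, 0, 0, 0, 0, 0],
    [-0.1, 4, 0, 0, 0, 0, 0],
    [-0.1, 4, 0, 0, 0, 0, 0],
    [-0.1, 4, 0, 0, 0, 0, 0],
    [-0.1, 4, 0, 0, 0, 0, 0],
    [-0.1, 4, 0, 0, 0, 0, 0],
    [-0.1, 4, 0, 0, 0, 0, 0],
    [-0.1, 4, 0, 0, 0, 0, 0],
    [-0.1, 4, 0, 0, 0, 0, 0],
    [-0.1, 4, 0, 0, 0, 0, 0],
    [-0.1, 4, 0, 0, 0, 0, 0],
    [-0.1, 4, 0, 0, 0, 0, 0],
  ],
)

```text
clock: 4.48
tcp_pos: [577.9, -5.3, 145.5]
tcp_rot: [-0.0, 0.747, 0.665, -0.0]
wrist_force: [-0.7, 0.5, -1.5]
width: 39.2
grasp_force: 0.0
```

>>> step_arm(
  plan=[
    [-0.1, 0, 0, 0, 0, 0, 0],
    [-0.1, 0, 0, 0, 0, 0, 0],
    [-0.1, 0, 0, 0, 0, 0, 0],
    [-0.1, 0, 0, 0, 0, 0, 0],
    [-0.1, 0, 0, 0, 0, 0, 0],
    [-0.1, 0, 0, 0, 0, 0, 0],
  ],
)

```text
clock: 4.98
tcp_pos: [577.9, -5.9, 145.5]
tcp_rot: [0.0, 0.747, 0.665, -0.0]
wrist_force: [-1.0, 0.5, -0.1]
width: 39.1
grasp_force: 0.0
```

```bash
python3 where.py; python3 - <<'E'
from h import *
im,d=get_image("scene"); cv2.imwrite("pics/s2.png",cv2.resize(im[120:380,140:500,::-1],None,fx=2,fy=2))
E
```

```text
clock 4.9833 tool x yaw 83.29812835304702 tcp u v z 61.56894991944163 -574.6607479458829 145.54697508392047 F [-0.97080477  0.54487604 -0.12207856] q [-1.46599949e-01  1.75611288e-01  1.72740018e+00 -4.48771162e-05
  1.23855817e+00 -2.96155863e-02]
```

View pics/s2.png

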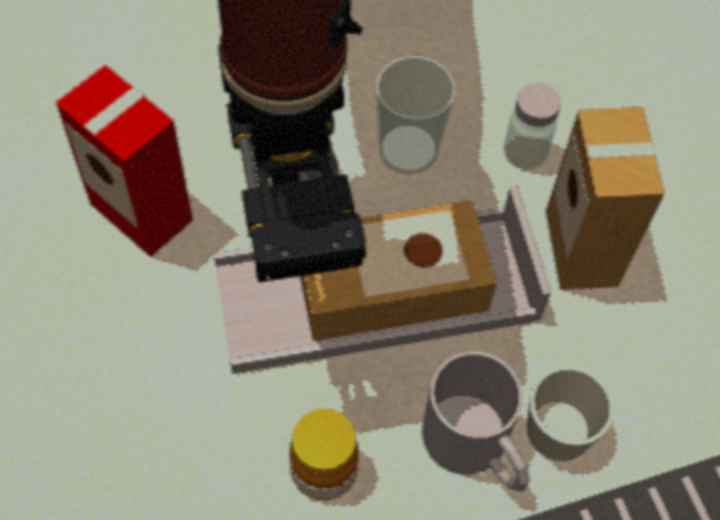

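The carton lies on its back, opening up (at (423,250) in the crop), with a gap to the end wall. I back off, then measure.

>>> step_arm(
  plan=[
    [-0.1, -16, 0, 0, 0, 0, 0],
    [-0.1, -16, 0, 0, 0, 0, 0],
    [-0.1, -16, 0, 0, 0, 0, 0],
    [-0.1, -8, 0, 0, 0, 0, 0],
    [-0.1, 0, 0, 0, 0, 0, 0],
    [-0.1, 0, 0, 0, 0, 0, 0],
  ],
)

```text
clock: 5.53
tcp_pos: [571.4, -61.4, 145.5]
tcp_rot: [-0.0, 0.748, 0.664, 0.0]
wrist_force: [0.1, -0.3, -0.0]
width: 39.1
grasp_force: 0.0
```

```bash
cat > meas.py <<'E'
from where import *
for n in ("top","scene"):
    im,d=get_image(n);P=cloud(d,camera_info(n))
    q=np.stack([P[...,:2]@u,P[...,:2]@v,P[...,2]],-1)
    m=(q[...,2]>56)&(q[...,2]<64)&(abs(q[...,1]+575)<60)&(q[...,0]>40)&(q[...,0]<272)
    r=cv2.minAreaRect(q[m][:,:2].astype(np.float32)); print(n,"rect u,v",r,"z",np.median(q[m][:,2]),"n",m.sum(),"u pct",np.percentile(q[m][:,0],[1,99]))
    if n=="top":
        w=(q[...,2]>20)&(q[...,2]<48)&(abs(q[...,1]+575)<40)&(q[...,0]>250)&(q[...,0]<275); print("wall",np.median(q[w][:,0]) if w.any() else None)
    cv2.imwrite(f"pics/m_{n}.png",cv2.resize(im[120:380,140:500,::-1],None,fx=2,fy=2))
E
python3 meas.py
```

```text
clock 5.5333 tool x yaw 83.24281232887957 tcp u v z 5.669380534293033 -574.6495645470583 145.54544206567718 F [ 0.11067564 -0.31392474 -0.02204354] q [-2.44527179e-01  1.68086050e-01  1.73598673e+00  4.45110456e-04
  1.23758629e+00 -1.26737608e-01]
top rect u,v ((170.32858276367188, -575.6583862304688), (203.14613342285156, 109.56597900390625), 0.16141122579574585) z 60.27369905319694 n 4772 u pct [ 70.40841299 268.10012309]
wall 265.4331704922424
scene rect u,v ((171.39404296875, -577.3221435546875), (200.93238830566406, 107.87100219726562), 0.15602150559425354) z 60.711369189089446 n 4077 u pct [ 72.36738358 269.07429038]
```

>>> step_arm(
  plan=[
    [-0.1, 10, 0, 0, 0, 0, 0],
    [-0.1, 19, 0, 0, 0, 0, 0],
    [-0.1, 0, 0, 0, 0, 0, 0],
    [-0.1, 0, 0, 27, 0, 0, 0],
    [-0.1, 0, 0, 27, 0, 0, 0],
    [-0.1, 0, 0, 27, 0, 0, 0],
    [-0.1, 0, 0, 16, 0, 0, 0],
    [-0.1, 0, 0, 10, 0, 0, 0],
    [-0.1, 0, 0, 0, 0, 0, 0],
    [-0.1, 0, 0, 0, 0, 0, 0],
  ],
)

```text
clock: 6.47
tcp_pos: [574.9, -32.1, 38.7]
tcp_rot: [-0.0, 0.747, 0.665, -0.0]
wrist_force: [1.0, -1.1, -0.3]
width: 39.0
grasp_force: 0.0
```

>>> step_arm(
  plan=[
    [-0.1, 5, 0, 0, 0, 0, 0],
    [-0.1, 5, 0, 0, 0, 0, 0],
    [-0.1, 5, 0, 0, 0, 0, 0],
    [-0.1, 5, 0, 0, 0, 0, 0],
    [-0.1, 5, 0, 0, 0, 0, 0],
    [-0.1, 5, 0, 0, 0, 0, 0],
    [-0.1, 5, 0, 0, 0, 0, 0],
    [-0.1, 5, 0, 0, 0, 0, 0],
    [-0.1, 5, 0, 0, 0, 0, 0],
    [-0.1, 0, 0, 0, 0, 0, 0],
  ],
)

```text
clock: 7.3
tcp_pos: [580.0, 13.3, 38.5]
tcp_rot: [-0.0, 0.747, 0.665, 0.0]
wrist_force: [1.0, 0.3, -0.0]
width: 38.9
grasp_force: 0.0
```

```bash
python3 meas.py
```

```text
clock 7.3 tool x yaw 83.34780491883046 tcp u v z 80.90411968194078 -574.5180815065527 38.470547457625344 F [ 1.01217747  0.30740219 -0.01499156] q [-1.13292375e-01  3.16450812e-01  1.78219099e+00  7.08169030e-04
  1.04307167e+00  2.45364540e-03]
top rect u,v ((195.85008239746094, -575.7467041015625), (152.3753662109375, 105.98336029052734), 0.22443225979804993) z 60.30223954967845 n 2826 u pct [121.69261053 269.36860322]
wall 265.4313416546102
scene rect u,v ((172.25186157226562, -577.0594482421875), (199.3518524169922, 108.50559997558594), 0.37199196219444275) z 60.749409808270514 n 3185 u pct [ 97.31915441 269.79539051]
```

View pics/m_scene.png

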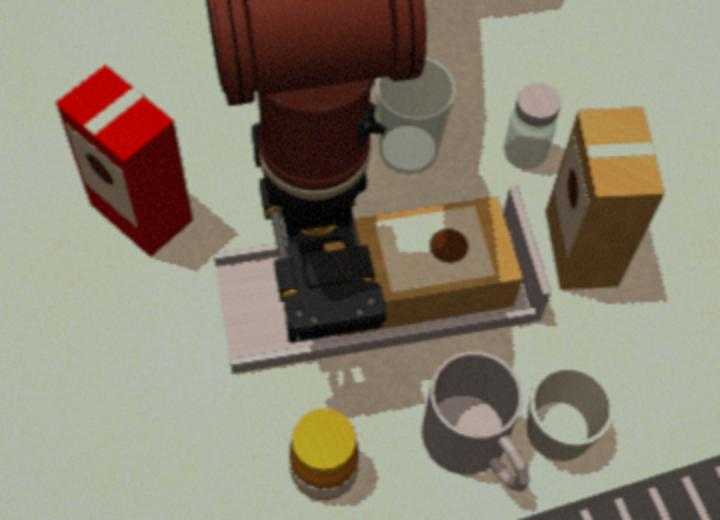

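The carton has moved along square to the holder; the gap from its top end (about (505,240)) to the wall is about 15 mm. I push on slowly until the force rises.

>>> step_arm(
  plan=[
    [-0.1, 3, 0, 0, 0, 0, 0],
    [-0.1, 3, 0, 0, 0, 0, 0],
    [-0.1, 3, 0, 0, 0, 0, 0],
    [-0.1, 2, 0, 0, 0, 0, 0],
    [-0.1, 1, 0, 0, 0, 0, 0],
    [-0.1, 0, 0, 0, 0, 0, 0],
  ],
)

```text
clock: 7.9
tcp_pos: [581.4, 24.4, 38.5]
tcp_rot: [-0.0, 0.747, 0.665, 0.0]
wrist_force: [0.3, 0.9, 0.0]
width: 38.7
grasp_force: 0.0
```

>>> step_arm(
  plan=[
    [-0.1, 1, 0, 0, 0, 0, 0],
    [-0.1, 1, 0, 0, 0, 0, 0],
    [-0.1, 0, 0, 0, 0, 0, 0],
  ],
)

```text
clock: 8.15
tcp_pos: [581.7, 26.2, 38.6]
tcp_rot: [0.0, 0.747, 0.665, 0.0]
wrist_force: [-0.4, -0.3, 0.7]
width: 39.7
grasp_force: 0.1
```

```bash
python3 meas.py
```

```text
clock 8.15 tool x yaw 83.31245538234599 tcp u v z 93.88161175500414 -574.6790641824974 38.59356969542824 F [-0.41051129 -0.30999203  0.70453847] q [-9.04454740e-02  3.20555413e-01  1.77662748e+00  8.87457140e-05
  1.04428955e+00  2.62296116e-02]
top rect u,v ((205.27578735351562, -578.8698120117188), (138.0684051513672, 108.97449493408203), 3.224438428878784) z 60.332707532129376 n 2646 u pct [136.55489971 269.89256188]
wall None
scene rect u,v ((179.64739990234375, -577.3257446289062), (184.5673828125, 107.0382308959961), 0.1718188226222992) z 60.75872490852942 n 3131 u pct [108.43948189 269.48377425]
```

>>> step_arm(
  plan=[
    [-0.1, 1, 0, 0, 0, 0, 0],
    [-0.1, 1, 0, 0, 0, 0, 0],
    [-0.1, 0, 0, 0, 0, 0, 0],
  ],
)

```text
clock: 8.5
tcp_pos: [581.8, 27.3, 38.6]
tcp_rot: [0.0, 0.747, 0.665, -0.001]
wrist_force: [-0.9, -4.8, 1.2]
width: 38.8
grasp_force: 2.4
```

>>> step_arm(
  plan=[
    [-0.1, 1, 0, 0, 0, 0, 0],
    [-0.1, 0, 0, 0, 0, 0, 0],
  ],
)

```text
clock: 8.67
tcp_pos: [581.8, 27.3, 38.6]
tcp_rot: [0.001, 0.747, 0.665, -0.001]
wrist_force: [-2.5, -8.4, 1.2]
width: 39.1
grasp_force: 4.3
```

The force has risen to 8 N and the TCP has stalled at y = 27.3, so the carton is against the wall. I back off and raise the tool.

>>> step_arm(
  plan=[
    [-0.1, -3, 0, 0, 0, 0, 0],
    [-0.1, -10, 0, 0, 0, 0, 0],
    [-0.1, -12, 0, 0, 0, 0, 0],
    [-0.1, 0, 0, 0, 0, 0, 0],
    [-0.1, 0, 0, -30, 0, 0, 0],
    [-0.1, 0, 0, -30, 0, 0, 0],
    [-0.1, 0, 0, -30, 0, 0, 0],
    [-0.1, 0, 0, -30, 0, 0, 0],
    [-0.1, 0, 0, -30, 0, 0, 0],
    [-0.1, 0, 0, -30, 0, 0, 0],
    [-0.1, 0, 0, 0, 0, 0, 0],
  ],
)

```text
clock: 9.58
tcp_pos: [582.8, 3.7, 226.4]
tcp_rot: [0.004, 0.747, 0.665, 0.004]
wrist_force: [-0.2, -0.2, 0.7]
width: 39.3
grasp_force: 0.0
```

>>> step_arm(
  plan=[
    [-0.1, -30, 0, 0, 0, 0, 0],
    [-0.1, -30, 0, 0, 0, 0, 0],
    [-0.1, -30, 0, 0, 0, 0, 0],
    [-0.1, 0, 0, 0, 0, 0, 0],
    [-0.1, 0, 0, 0, 0, 0, 0],
    [-0.1, 0, 0, 0, 0, 0, 0],
  ],
)

```text
clock: 10.08
tcp_pos: [568.5, -84.9, 218.2]
tcp_rot: [-0.0, 0.747, 0.664, 0.0]
wrist_force: [0.2, -0.6, -0.6]
width: 39.4
grasp_force: 0.0
```

```bash
python3 meas.py
```

```text
clock 10.0833 tool x yaw 83.25928513225556 tcp u v z -18.028798930409053 -574.4871048029546 218.166034678646 F [ 0.165287   -0.59523595 -0.57560063] q [-2.85979760e-01  1.04628822e-01  1.66513147e+00  8.31050743e-04
  1.37239530e+00 -1.68496310e-01]
top rect u,v ((188.65106201171875, -575.0825805664062), (108.50859832763672, 166.4890899658203), 89.90702819824219) z 60.26381641855181 n 4782 u pct [107.11514725 267.90997468]
wall None
scene rect u,v ((189.75746154785156, -577.7534790039062), (164.3277587890625, 102.47361755371094), 0.0855967104434967) z 60.71013023602336 n 4016 u pct [108.91250716 267.19981214]
```

View pics/m_top.png

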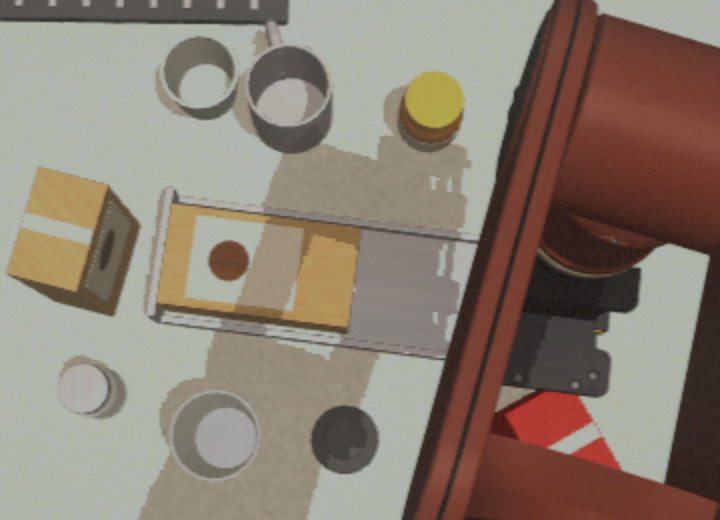

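The top view shows the carton lying square between the rails, opening up at (228,260), with its top end at the wall (about (165,255)). Its bottom end is at u = 107, so its top is at about 267, flush. The bystanders stand where they were and the arm is clear.

```bash
python3 -c "
from bench import *
print(job_done())"
```

```text
the job is handed in; nothing more can be done
None
```

I tipped the carton onto its back, opening up, and pushed it flush against the holder's end wall. The last picture shows the other items where they stood, the arm is clear, and I handed the job in at about 10 s; no verdict came back.

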